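# Hang the wash basket, then hand over the soap dish with its soap ball

### The job

I want to wipe this end of the vanity top: first hang the little basket by its handle on the hook of the stand and let go of it. Then grip the soap dish by its sides, lift it straight off the counter with the round soap lying loose in it and, only once it is up, turn it a quarter turn so that its thumb tab points straight away from you, square to the far edge where I stand; keep the dish level and the soap ball centred and untouched all the while. Finish still holding the dish for me above the place where it stood, level and still, about 15 cm above the counter; leave the bottle, jar and tumbler alone.

Things in the scene. Friction and masses are not known exactly. Their poses are not given: they have to be found in the camera images.
- stand: steel hook stand on the left, fixed. Origin: centre of the underside of its round foot (110 mm across, 12 high), under the post (14 mm thick). From the post's top, the highest point there, a level round arm 10 mm thick runs to the stand's -x for 110 mm (centreline 212 mm up), then turns up: the tip is 127 mm out and 237 mm up. Its -x points at the robot's side, yaw within 0.4
- hook_seat (a point): point on top of the stand's arm, 70 mm out from the post axis and 217 mm up: where a hung bar rests; same axes as the stand (x from the tip to the post)
- basket: small white basket, open box 90 (own x) by 120 (own y) by 55 mm high with a rigid steel handle over it; loose, empty, about 0.18 kg. Origin: centre of its underside, z up. Handle in the plane x = 0: thin posts at y = -56 and +56 mm, joined on top by a straight flat-sided bar along y, 10 mm thick (x), 14 tall, 100 long, middle 130 mm up
- basket_bar (a point): middle of the basket's handle bar, on its centreline, 130 mm above the basket's underside; own axes as the basket (y along the bar)
- dish: white oblong soap dish 132 (own x) by 62 (own y) by 28 mm high, upright straight sides, 5 mm rims; loose, about 0.28 kg. Origin: centre of its underside, z up. The hollow is deepest at the middle (10 mm up), rising only 7 degrees to the ends, 10 to the sides: the ball rolls if tipped or jerked. A flat thumb tab juts 35 mm from the +x end, at first to the left within 0.4 rad
- dish_tab (a point): middle of the top of the thumb tab (35 mm long, 34 wide, 8 thick), 83 mm along the dish's +x from its middle and 27 mm up
- soap_center (a point): centre of the round soap, a brown ball 38 mm across, about 34 g, resting loose in the middle of the dish, its centre about 29 mm above the dish's underside (its top 48 mm)
- far_mark (a point): a bare spot on the counter top 200 mm short of its straight far edge (the edge at x = 0.95, across from the robot, where the person stands); its axes are the world's: x runs straight away from the robot, square to the far edge
- lotion: amber bottle 54 mm across, 110 mm tall, bystander; origin under its centre
- jar: low white jar with metal lid, 66 mm across, 50 mm tall, bystander; origin under its centre
- tumbler: clear tumbler, 72 mm across, 70 mm tall, bystander; origin under its centre

How it is judged:
On the way, in this order (a step that is already met when the one before it is completed fails the run):
1. the basket hangs by its handle on the hook, let go, while the dish still stands where it was (x of basket_bar in the frame of stand between -0.125 and -0.005 m and y of basket_bar in the frame of hook_seat between -0.035 and 0.035 m and z of basket_bar in the frame of hook_seat between -0.01 and 0.03 m and angle between basket's own z axis and vertical below 0.4 rad and contact force between basket and stand above 0.5 N and contact force between basket and the arm below 0.1 N and contact force between basket and the fingers below 0.1 N and distance of dish from where it was at the start of the episode below 0.03 m), for 0.3 s.
2. the dish is lifted clear of the counter in the fingers, not yet turned, with the soap centred (height (world z) of dish above 0.03 m and contact force between dish and the fingers above 1 N and angle between the x axis of dish and the x axis of far_mark, either way round above 0.8 rad and horizontal distance between soap_center and dish below 0.012 m), for 0.1 s.
At the end, for the whole second after the job is handed in: basket hanging by its bar on the hook (middle within 35 mm of the arm), let go; dish held still by the fingers, 10 to 22 cm up and within 25 cm of where it stood (x below 0.68), level within 5 degrees, tab towards the far edge (along x) within 10 degrees, soap within 12 mm of its middle (x of basket_bar in the frame of stand between -0.125 and -0.005 m and y of basket_bar in the frame of hook_seat between -0.035 and 0.035 m and z of basket_bar in the frame of hook_seat between -0.01 and 0.03 m and angle between basket's own z axis and vertical below 0.4 rad and contact force between basket and stand above 0.5 N and contact force between basket and the arm below 0.1 N and contact force between basket and the fingers below 0.1 N and horizontal distance between soap_center and dish below 0.012 m and height (world z) of dish between 0.1 and 0.22 m and angle between dish's own z axis and vertical below 0.09 rad and angle between the x axis of dish and the x axis of far_mark, either way round below 0.17 rad and x of far_mark in the frame of dish above 0 m and world x of dish below 0.68 m and distance of dish from where it was at the start of the episode below 0.25 m and contact force between dish and the fingers above 1 N and contact force between dish and stand below 0.1 N and contact force between dish and basket below 0.1 N and linear speed of dish below 0.02 m/s and distance between soap_center and dish below 0.04 m); the arm keeps its last pose, push and grip.
It fails at once if the dish is tipped by more than 11 degrees (angle between dish's own z axis and vertical above 0.2 rad).
It fails at once if the soap ball strays more than 18 mm from the middle of the dish (horizontal distance between soap_center and dish above 0.018 m).
It fails at once if the robot touches the soap (contact force between soap and the fingers above 0.3 N or contact force between soap and the arm above 0.3 N).
It fails at once if the bottle, jar or tumbler is shifted by more than 30 mm or knocked over (distance of any of lotion, jar, tumbler from where it was at the start of the episode above 0.03 m or angle between any of lotion, jar, tumbler's own z axis and vertical above 0.5 rad).
It also fails if it takes over 72 s, if anything falls off the work surface, if the arm or the gripper's body presses on something with over 40 N, if the wrist force passes 120 N, or if a joint passes its speed limit or range.

### The arm

A 7-joint arm with a two-finger parallel gripper is mounted at the origin on the work surface. World frame = base frame: x ahead of the robot, y to its left, z up, the work surface at z = 0. Lengths are in m, angles in rad, forces in N, time in s.
With the tool pointing down it reaches from about 0.425 to 0.875 m from the base axis. Payload 4.7 kg.
Tool frame: the origin (TCP) lies at the very end of the fingers, on their centre line; the grasp point (between the pads) lies 19 mm behind it; z points along the fingers, y is the direction in which the jaws open and shut (so a half turn about z gives the same grasp; the last joint's range is limited). The gripper opens to 87 mm and grips with 3 to 60 N. Pads are 19 mm wide; open, the fingers measure 117 mm over their backs; the gripper's body (75 mm by 190 mm) begins 51 mm behind the grasp point.
Start: joints at [-1.312, 0.321, -0.07, 1.45, 0.023, 1.371, -0.057], TCP at [0.158, 0.631, 0.223] pointing down, gripper open.
Joint ranges: [-2.86, 2.86], [-0.3, 2.09], [-1.38, 1.24], [0.06, 2.45], [-1.56, 4.7], [0.09, 2.05], [-2.69, 2.69]. Speed limits (rad/s): [2.57, 2.57, 3.14, 3.14, 3.14, 3.14, 3.14].

### API

Orientations are given as a rotation vector (axis times angle).
In Python, from bench import ctrl gives the robot as it stands. The module is installed in compiled form; this text tells all that it offers.
- The arm moves only by the tool move_arm, never from a script. Its arguments are lists of equal length, an entry for each row: "dp": the shift along the tool's x, y, z in units of 30 mm (1.0 is 30 mm), a list of three; "turn": the turn about the tool's z in units of 5 degrees (1.0 is 5 degrees); "jaw": the opening, from -1 (shut) to 1 (fully open). A call has 1 to 5 rows; each row is the pose to reach, as a shift and turn from the pose commanded when the call began, along the tool's axes at that moment; what a row does not reach only later rows make up. A row lasts 1/10 s, in which the tool goes at most 50 mm and 8.59 degrees, less where a joint would pass 70% of its speed; a pose out of reach is approached as far as the arm can. A call with a gripper value outside its range is refused whole. The fingers move at their own pace and stop on an object; "grip_force" is the grip in N (left out, the last holds). Time passes only in rows, so rows that repeat a pose let the fingers close. It gives the time, the measured TCP pose, the force and the opening at its end, in the units of the state.
- ctrl.get_state(): the state, without advancing time (a new reading comes with each control period).
- ctrl.get_image(name): name is "scene" or "top" or "wrist"; returns the picture (400x640x3 uint8, red, green, blue); there is no depth.
- ctrl.camera_info(name): a dict with "intrinsics" (3x3 intrinsics, pixels), "extrinsics" (4x4, takes a point from world to camera coordinates). Camera axes: x right, y up, looking along -z (the intrinsics and any distortion apply to the point x, -y, -z); pixel columns grow to the right and rows downward; lengths in m; the calibration is good to about 2 mm. A picture is of the moment at which its call begins: read the wrist's pose just before it. camera_info takes no time and is no camera call; for the wrist camera it gives the pose at the moment of the call.
- ctrl.close_job(): hands the job in, once; it reports no verdict.
Trained networks look in the newest picture that a camera, given by its name, has taken for a name from the list of things; names that differ only in an ending like _2 or _b are one class to them, and where a whole thing is asked for, a point or a joint stands for the part that bears it (a point fixed in the world has none). Each returns a list of dicts, best first, with "confidence" (0 to 1); they miss things now and then, are a little off and sometimes report something else, mostly with a low value. They report only what shows in the picture. A call takes as long as a camera call.
- ctrl.look_for(camera, target): "rect" ([centre column, centre row, width, height] in pixels, round what is visible of it).
- ctrl.masks_of(camera, target): "region" (400x640 bool, what is visible of it) and "rect" ([centre column, centre row, width, height] in pixels, round what is visible of it).
The state is a dict: "time": time; "joint_positions": joint angles; "qd": joint speeds; "joint_torque": joint torques, N m; "position": TCP position; "tool_rot": TCP orientation; "ft_force": force on the tool from outside, world axes, zero at the start; "torque": the same for the moment, N m; "grip_width": opening from 0.0 (shut) to 1.0 (fully open).
Only numpy, scipy, OpenCV 4.12 (cv2) and the standard library are available. Lean on these libraries where they do the work, as an engineer would, in place of code of your own. Each camera call takes 0.05 s, during which the arm holds its last target. There are 200 camera calls.

## Working session

There is one attempt and no reset: what is moved stays moved. The work goes in short steps, Python scripts to look and compute and a tool call to move; the robot and the scene stay as the last step left them, time stands still between calls to the robot, and variables do not carry over. Pictures are saved under pics/ and viewed, about 8 in all and at most 12, crops included, and the job is handed in when it is done.

Besides the shell and the picture viewer there is one more tool, called after ">>>" as a command line: name --pt "numbers of a row" for each row, then --argument value for the rest. move_arm: Moves the arm, as the interface text tells. Its arguments: {"type":"object","properties":{"dp":{"type":"array","items":{"type":"array","items":{"type":"number"}}},"turn":{"type":"array","items":{"type":"number"}},"jaw":{"type":"array","items":{"type":"number"}},"grip_force":{"type":"number"}},"required":["dp","turn","jaw"]}

```bash
mkdir -p pics
cat > h.py <<'E'
import numpy as np, cv2
from scipy.spatial.transform import Rotation as R
from bench import ctrl
def ray(cam,px,info=None):
    i=info or ctrl.camera_info(cam);K=np.array(i["intrinsics"]);E=np.array(i["extrinsics"])
    d=np.linalg.solve(K,[px[0],px[1],1.]);d=np.array([d[0],-d[1],-d[2]])
    return -E[:3,:3].T@E[:3,3], E[:3,:3].T@d
def at_z(cam,px,z,info=None):
    o,d=ray(cam,px,info);return o+d*(z-o[2])/d[2]
def proj(cam,p,info=None):
    i=info or ctrl.camera_info(cam);K=np.array(i["intrinsics"]);E=np.array(i["extrinsics"])
    q=E[:3,:3]@np.asarray(p,float)+E[:3,3];u=K@np.array([q[0],-q[1],-q[2]]);return u[:2]/u[2]
def save(cam,name):
    im=ctrl.get_image(cam);cv2.imwrite("pics/"+name,im[:,:,::-1]);return im
def pose():
    s=ctrl.get_state();return s["time"],np.array(s["position"]),R.from_rotvec(s["tool_rot"])
E
python3 - <<'E'
from h import *
np.set_printoptions(precision=3,suppress=True)
a=save("scene","s0.png");b=save("top","t0.png")
cv2.imwrite("pics/st0.png",np.vstack([a,b])[:,:,::-1][:, :])
cv2.imwrite("pics/st0.png",cv2.resize(cv2.imread("pics/st0.png"),(480,600)))
t,p,r=pose();print(t,p,r.as_matrix())
for c in("top","scene"):
  i=ctrl.camera_info(c);E=np.array(i["extrinsics"]);print(c,i["intrinsics"],-E[:3,:3].T@E[:3,3],-E[2,:3], i.keys())
  for n in("stand","basket","dish","soap_center","dish_tab","basket_bar","lotion","jar","tumbler"):
    for q in ctrl.look_for(c,n)[:2]: print(c,n,round(q["confidence"],2),np.round(q["rect"],1),at_z(c,q["rect"][:2],0.03)[:2])
E
```

```text
0.1 [0.157 0.63  0.222] [[-0.97   0.242 -0.   ]
 [ 0.242  0.97  -0.002]
 [-0.    -0.002 -1.   ]]
top [[372.945   0.    318.42 ]
 [  0.    372.945 205.279]
 [  0.      0.      1.   ]] [0.465 0.051 1.311] [ 0.069 -0.007 -0.998] dict_keys(['intrinsics', 'extrinsics'])
top basket 0.62 [338.1 199.6  33.5  28. ] [ 0.575 -0.025]
top dish 0.73 [423.1 226.6  48.9  21.4] [ 0.49 -0.32]
top soap_center 0.44 [427.6 224.2  12.5  12.5] [ 0.499 -0.335]
top dish_tab 0.87 [421.  227.   45.8  26.4] [ 0.488 -0.312]
top dish_tab 0.15 [419.3 162.9  26.   21.9] [ 0.711 -0.305]
top basket_bar 0.63 [336.6 200.2  39.   26.8] [ 0.573 -0.02 ]
top lotion 0.55 [211.5 276.2  19.6  18.1] [0.303 0.399]
top jar 0.78 [346.1 136.7  18.4  16.7] [ 0.796 -0.048]
top tumbler 0.74 [419.2 162.2  23.6  23.4] [ 0.713 -0.305]
scene [[517.132   0.    312.839]
 [  0.    517.132 199.758]
 [  0.      0.      1.   ]] [ 1.226 -0.925  1.233] [-0.439  0.59  -0.678] dict_keys(['intrinsics', 'extrinsics'])
scene stand 0.62 [388.1 175.8  38.1  82. ] [0.589 0.387]
scene basket 0.8 [319.  234.1  41.7  53.4] [0.56  0.004]
scene dish 0.62 [318.5 233.2  42.3  55.9] [0.556 0.006]
scene dish 0.58 [234.8 293.7  51.1  49. ] [ 0.505 -0.33 ]
scene soap_center 0.61 [232.4 292.2  15.3  15.5] [ 0.496 -0.33 ]
scene soap_center 0.22 [297.9 324.9  29.6  41.7] [ 0.714 -0.304]
scene basket_bar 0.84 [319.1 232.4  45.2  55.9] [0.556 0.01 ]
scene lotion 0.63 [329.8 144.   15.   30. ] [0.309 0.418]
scene jar 0.92 [373.7 281.1  17.   21.9] [ 0.8   -0.053]
scene jar 0.69 [299.4 323.3  26.1  33.4] [ 0.715 -0.298]
scene tumbler 0.65 [299.4 323.9  28.1  34.5] [ 0.716 -0.299]
```

View pics/t0.png

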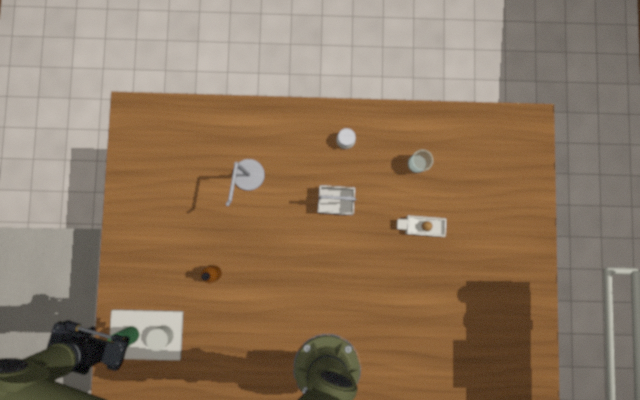

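View pics/s0.png

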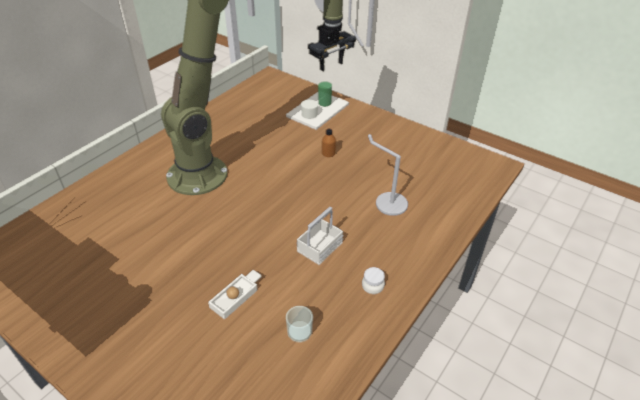

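The top view shows the stand foot at (249,175) with its arm tip at (229,204), the basket at (337,200), and the dish at (424,226) with its tab to the left. The scene view agrees. Next I'll enlarge crops to measure from.

Run:
```python
from h import *
a=cv2.imread("pics/s0.png");b=cv2.imread("pics/t0.png")
def crop(im,x,y,w,h,k): 
    c=cv2.resize(im[y:y+h,x:x+w],None,fx=k,fy=k,interpolation=cv2.INTER_CUBIC)
    for i in range(0,w,10):
        cv2.line(c,(i*k,0),(i*k,6),(0,0,255),1)
    for j in range(0,h,10): cv2.line(c,(0,j*k),(6,j*k),(0,0,255),1)
    cv2.putText(c,f"{x},{y}",(8,18),0,.45,(255,0,0),1);return c
A=crop(b,215,150,60,60,5);B=crop(a,355,125,60,100,5)[:500];C=crop(b,310,175,60,50,5);D=crop(b,390,205,66,50,4)
cv=np.zeros((600,800,3),np.uint8)
cv[:300,:300]=A;cv[:500,300:600]=B;cv[300:550,:300]=C
D=crop(b,390,205,40,40,5);cv[:200,600:800]=D;cv[200:400,600:800]=crop(b,415,205,40,40,5);cv[400:600,600:800]=crop(a,300,205,40,40,5)
cv2.imwrite("pics/c1.png",cv)
for c,n in(("top",(249,175)),("scene",(392,204))): print(c,at_z(c,n,0.012))
for c,n in(("top",(229,204)),("scene",(370,137))): print(c,at_z(c,n,0.237))
for c,n in(("top",(237,163)),("scene",(399,156))): print(c,at_z(c,n,0.212))
```

```text
top [0.65521573 0.28815149 0.012     ]
scene [0.66777544 0.28397779 0.012     ]
top [0.53657909 0.30143093 0.237     ]
scene [0.55048768 0.29690169 0.237     ]
top [0.6609667  0.28866208 0.212     ]
scene [0.66315935 0.2950741  0.212     ]
```

View pics/c1.png

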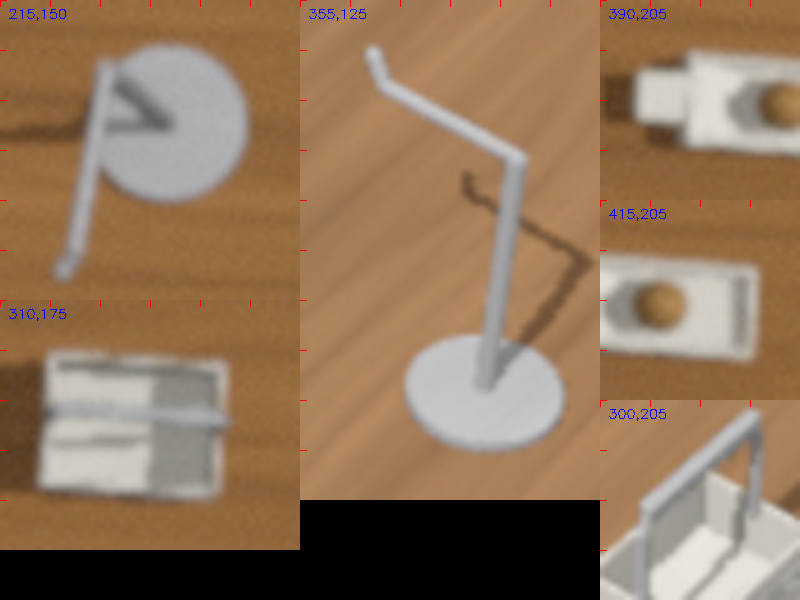

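The crops show the stand's post, bend and tip, the bar ends, and the dish corners clearly. I'll fit poses to those points by least squares.

```bash
cat > fit.py <<'E'
from h import *
from scipy.optimize import least_squares
def fit(obs,x0,infos={}):
    # obs: (cam, px, local xyz)
    inf={c:ctrl.camera_info(c) for c in("top","scene")}|infos
    def w(x,l): c,s=np.cos(x[2]),np.sin(x[2]);return [x[0]+c*l[0]-s*l[1],x[1]+s*l[0]+c*l[1],l[2]]
    f=lambda x:np.concatenate([proj(c,w(x,l),inf[c])-p for c,p,l in obs])
    r=least_squares(f,x0);return r.x,np.round(r.fun.reshape(-1,2),1)
E
python3 - <<'E'
from fit import *
np.set_printoptions(precision=4,suppress=True)
S=[("top",(249.4,174.6),(0,0,.012)),("top",(236.4,163.6),(0,0,.215)),("top",(230,200),(-.11,0,.212)),("top",(227.6,204),(-.127,0,.235)),
("scene",(392,203.6),(0,0,.012)),("scene",(398.6,156.4),(0,0,.215)),("scene",(371.4,142),(-.11,0,.212)),("scene",(369.6,135),(-.127,0,.235))]
print("stand",*fit(S,[.66,.29,0]))
B=[("top",(320,197.2),(0,.056,.134)),("top",(355.2,199),(0,-.056,.134)),
("scene",(309,226),(0,-.056,.137)),("scene",(331,208),(0,.056,.137))]
print("basket",*fit(B,[.57,-.02,0]))
D=[("top",p,l) for p,l in zip([(408,215.4),(407.2,234),(446,218.4),(445,237),(397.4,219),(397.2,228.6)],
 [(.066,-.031,.028),(.066,.031,.028),(-.066,-.031,.028),(-.066,.031,.028),(.101,-.017,.027),(.101,.017,.027)])]
print("dish",*fit(D,[.49,-.33,1.5]))
for n in("basket","dish"):
  pass
E
```

```text
stand [ 0.6618  0.2886 -0.1506] [[-0.5 -1.5]
 [ 0.4 -1.1]
 [-0.1 -1. ]
 [-0.6  0.1]
 [-0.8 -1. ]
 [-0.9 -0.3]
 [ 0.   0.3]
 [-1.6 -0.6]]
basket [ 0.5751 -0.0169 -0.0336] [[-0.1 -1.4]
 [-0.1 -1.1]
 [-1.4  0.2]
 [-0.6 -2.1]]
dish [ 0.4918 -0.3321  1.5185] [[ 0.   0.3]
 [-0.3 -0.3]
 [ 0.1  0.3]
 [ 0.1 -0.4]
 [ 0.2 -0. ]
 [-0.2  0.2]]
```

>>> move_arm --pt "-1 -1 -0.5" --pt "-2.1 -2.1 -1" --pt "-3.2 -3.2 -1" --pt "-4.3 -4.3 -1" --pt "-5.4 -5.4 -1" --turn '[1.5, 3, 4.5, 6, 7.5]' --jaw '[1, 1, 1, 1, 1]'

```text
time: 1.5
position: [0.2763, 0.4325, 0.2529]
tool_rot: [-1.373, -2.826, -0.002]
ft_force: [0.9, 0.4, 0.5]
grip_width: 1.0
```

```bash
cat > go.py <<'E'
# usage: python3 go.py x y z yaw(deg azimuth of tool y): prints dp/turn in units
import sys;from h import *
def go(x,y,z,yaw):
    t,p,r=pose();M=r.as_matrix();d=M.T@(np.array([x,y,z])-p)/.03
    a=np.degrees(np.arctan2(M[1,1],M[0,1]));tw=-((yaw-a+180)%360-180)
    s=ctrl.get_state()
    print("t",round(t,2),"p",np.round(p,4),"yaw",round(a,2),"dp",np.round(d,2),"turn",round(tw/5,2),"F",np.round(s["ft_force"],1),"w",round(s["grip_width"],3),"tilt",np.round(M[:2,2],4),"q7",round(s["joint_positions"][6],2))
if __name__=="__main__": go(*map(float,sys.argv[1:5]))
E
python3 go.py .574 -.045 .25 -2
```

```text
t 1.5 p [0.2763 0.4325 0.2529] yaw 38.17 dp [-18.65  -2.04   0.09] turn 8.03 F [0.9 0.4 0.5] w 1.0 tilt [0.0004 0.0009] q7 -0.39
```

>>> move_arm --pt "-1.6 -0.2 0" --pt "-3.2 -0.4 0" --pt "-4.8 -0.6 0" --pt "-6.4 -0.7 0" --pt "-8 -0.9 0" --turn '[1.6, 3.2, 4.8, 6.4, 8]' --jaw '[1, 1, 1, 1, 1]'

```text
time: 2.0
position: [0.4045, 0.2279, 0.253]
tool_rot: [-2.257, -2.185, -0.002]
ft_force: [1.1, -0.4, 0.1]
grip_width: 0.996
```

```bash
python3 go.py .574 -.045 .25 -2
```

```text
t 2.0 p [0.4045 0.2279 0.253 ] yaw -1.84 dp [-8.91  5.94  0.09] turn 0.03 F [ 1.1 -0.4  0.1] w 0.996 tilt [0.0009 0.0011] q7 -0.63
```

>>> move_arm --pt "-1.4 0.8 0" --pt "-2.8 1.7 0" --pt "-4.2 2.6 0" --pt "-5.6 3.5 0" --pt "-7 4.4 0" --turn '[0, 0, 0, 0, 0]' --jaw '[1, 1, 1, 1, 1]'

```text
time: 2.5
position: [0.5308, 0.0143, 0.2531]
tool_rot: [2.25, 2.192, 0.003]
ft_force: [1.0, 0.6, -0.7]
grip_width: 1.002
```

>>> move_arm --pt "-1 0.8 0" --pt "-1.9 1.5 0" --pt "-1.9 1.5 0" --turn '[0, 0, 0]' --jaw '[1, 1, 1]'

```text
time: 2.8
position: [0.5748, -0.0477, 0.2525]
tool_rot: [2.256, 2.181, -0.003]
ft_force: [0.2, -0.3, -0.3]
grip_width: 1.0
```

Run:
```python
from h import *
np.set_printoptions(precision=4,suppress=True)
import go; go.go(.574,-.045,.25,-2)
i=ctrl.camera_info("wrist")
im=save("wrist","w1.png")
E=np.array(i["extrinsics"]);print(-E[:3,:3].T@E[:3,3],-E[2,:3])
c,s=np.cos(-.034),np.sin(-.034)
for l in[(0,-.05,.137),(0,.05,.137),(.045,.06,.055),(-.045,-.06,.055)]:
  print(l,proj("wrist",[.5751+c*l[0]-s*l[1],-.0169+s*l[0]+c*l[1],l[2]],i))
for q in ctrl.masks_of("wrist","basket_bar")[:2]: print(q["confidence"],q["rect"])
```

```text
t 2.8 p [ 0.5748 -0.0477  0.2525] yaw -1.96 dp [ 0.09 -0.03  0.08] turn 0.01 F [ 0.2 -0.3 -0.3] w 1.0 tilt [ 0.001 -0.004] q7 0.1
[0.5774 0.0251 0.4138] [-0.0069 -0.2656 -0.9641]
(0, -0.05, 0.137) [315.3072 217.1521]
(0, 0.05, 0.137) [315.1283  93.1562]
(0.045, 0.06, 0.055) [360.9422  85.059 ]
(-0.045, -0.06, 0.055) [273.8404 201.9703]
0.7 [317.4, 151.3, 95.7, 133.6]
```

View pics/w1.png

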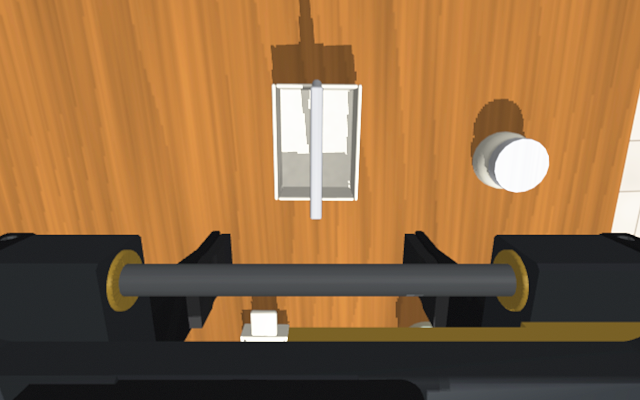

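The wrist view shows the bar from (317,85) to (316,219), within about 1.5 px of the prediction, so I'll descend and grip.

>>> move_arm --pt "0.1 0 1.2" --pt "0.1 0 2.5" --pt "0.1 0 3.6" --pt "0.1 0 4.5" --pt "0.1 0 4.7" --turn '[0, 0, 0, 0, 0]' --jaw '[1, 1, 1, 0.5, 0]' --grip_force 40

```text
time: 3.4
position: [0.5706, -0.0366, 0.1085]
tool_rot: [-2.244, -2.192, 0.006]
ft_force: [-0.5, 0.2, -0.8]
grip_width: 0.896
```

>>> move_arm --pt "0 0 0" --pt "0 0 0" --pt "0 0 0" --pt "0 0 0" --pt "0 0 0" --turn '[0, 0, 0, 0, 0]' --jaw '[-0.5, -1, -1, -1, -1]'

```text
time: 3.9
position: [0.5741, -0.0391, 0.1124]
tool_rot: [2.25, 2.191, 0.002]
ft_force: [0.1, -0.5, 0.1]
grip_width: 0.447
```

```bash
python3 go.py .574 -.045 .111 -2
```

```text
t 3.9 p [ 0.5741 -0.0391  0.1124] yaw -1.53 dp [-0.2   0.    0.05] turn 0.09 F [ 0.1 -0.5  0.1] w 0.447 tilt [0.0015 0.0004] q7 0.15
```

>>> move_arm --pt "-0.2 0 0" --pt "-0.2 0 0" --pt "-0.2 0 0" --pt "-0.2 0 0" --pt "-0.2 0 0" --turn '[0, 0, 0, 0, 0]' --jaw '[-1, -1, -1, -1, -1]'

```text
time: 4.4
position: [0.5733, -0.0453, 0.1114]
tool_rot: [2.251, 2.192, -0.0]
ft_force: [0.7, -0.8, -0.5]
grip_width: 0.106
```

>>> move_arm --pt "0 0 0" --pt "0 0 0" --pt "0 0 0" --pt "0 0 0" --turn '[0, 0, 0, 0]' --jaw '[-1, -1, -1, -1]'

```text
time: 4.8
position: [0.5733, -0.0452, 0.1115]
tool_rot: [-2.251, -2.192, 0.0]
ft_force: [0.7, -0.4, -0.3]
grip_width: 0.11
```

```bash
python3 go.py .574 -.045 .25 -2
```

```text
t 4.8 p [ 0.5733 -0.0452  0.1115] yaw -1.53 dp [ 0.01  0.02 -4.62] turn 0.09 F [ 0.7 -0.4 -0.3] w 0.11 tilt [-0.0001 -0.0001] q7 0.17
```

Jaw width 9.6 mm means the bar is held. Next I'll lift and move toward the stand.

>>> move_arm --pt "0 0 -0.7" --pt "0 0 -1.6" --pt "0 -0.5 -2.6" --pt "0.4 -1.4 -3.5" --pt "1.2 -2.4 -4.3" --turn '[0, 0, 0, 0, 0]' --jaw '[-1, -1, -1, -1, -1]'

```text
time: 5.3
position: [0.5017, -0.0091, 0.2414]
tool_rot: [2.255, 2.186, -0.002]
ft_force: [-0.4, 1.8, -2.6]
grip_width: 0.111
```

>>> move_arm --pt "1.2 -0.6 0" --pt "2.5 -1 0" --pt "3.8 -1.4 0" --pt "5.1 -1.6 0" --pt "6.4 -1.7 0" --turn '[0, 0.3, 0.6, 1, 1.4]' --jaw '[-1, -1, -1, -1, -1]'

```text
time: 5.8
position: [0.4552, 0.1877, 0.2404]
tool_rot: [-2.38, -2.049, 0.0]
ft_force: [1.8, -1.0, -2.5]
grip_width: 0.109
```

```bash
python3 go.py .45 .292 .238 -8.6
```

```text
t 5.8 p [0.4552 0.1877 0.2404] yaw -8.57 dp [ 3.41 -0.69  0.08] turn 0.01 F [ 1.8 -1.  -2.5] w 0.109 tilt [-0.0009  0.0007] q7 -0.61
```

>>> move_arm --pt "1 -0.3 0" --pt "2 -0.5 0" --pt "2.9 -0.6 0" --pt "3.4 -0.7 0" --pt "3.4 -0.7 0" --turn '[0, 0, 0, 0, 0]' --jaw '[-1, -1, -1, -1, -1]'

```text
time: 6.3
position: [0.4496, 0.2922, 0.2399]
tool_rot: [-2.376, -2.054, 0.002]
ft_force: [-0.2, 0.4, -2.0]
grip_width: 0.108
```

Run:
```python
from h import *
np.set_printoptions(precision=4,suppress=True)
import go; go.go(.45,.292,.238,-8.6)
i=ctrl.camera_info("wrist");w=save("wrist","w2.png");s=save("scene","s2.png")
x=np.array([.6618,.2886]);c,sn=np.cos(-.15),np.sin(-.15)
for l in[(-.127,0,.235),(-.11,0,.212),(0,0,.215),(0,0,.012)]:
  P=[x[0]+c*l[0],x[1]+sn*l[0],l[2]];print(l,proj("wrist",P,i),proj("scene",P))
a=cv2.resize(s[110:230,320:440],None,fx=3,fy=3,interpolation=cv2.INTER_CUBIC)
im=np.zeros((600,800,3),np.uint8);im[:230,:400]=cv2.resize(w,(400,250))[:230];im[240:600,:360]=a
b=w[0:290,200:640];im[240:530,360:800]=b
cv2.imwrite("pics/c2.png",im[:,:,::-1])
```

```text
t 6.3 p [0.4496 0.2922 0.2399] yaw -8.3 dp [-0.    0.01  0.06] turn 0.06 F [-0.2  0.4 -2. ] w 0.108 tilt [-0.0014 -0.0005] q7 -0.75
(-0.127, 0, 0.235) [483.7819 197.8793] [367.9979 134.4477]
(-0.11, 0, 0.212) [494.9502 187.4355] [371.3925 142.2832]
(0, 0, 0.215) [695.862  189.6706] [397.7239 156.0993]
(0, 0, 0.012) [504.3891 146.9237] [391.1762 202.563 ]
```

View pics/c2.png

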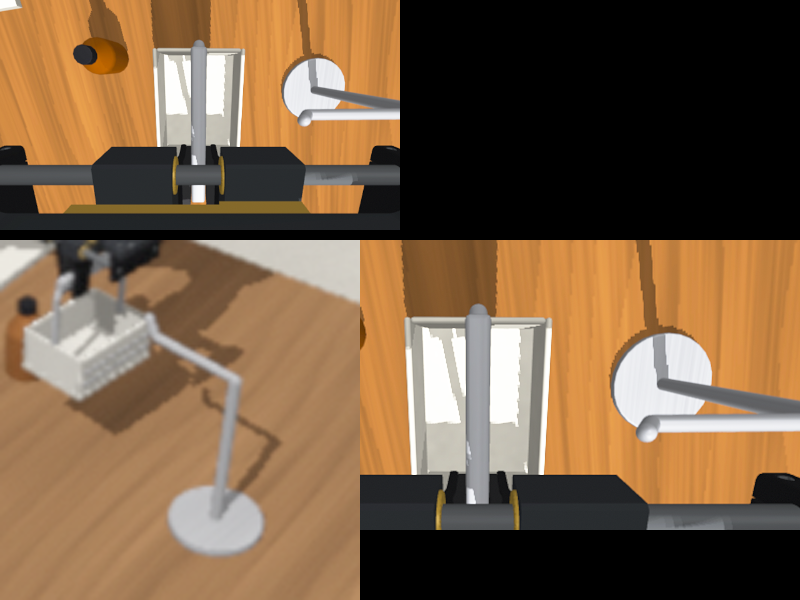

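The wrist view puts the stand tip at about (488,190), against (484,198) predicted, so the stand is 2–3 mm further in +y. The arm lines up with the handle window, so I'll thread it in.

>>> move_arm --pt "0 0.4 -0.15" --pt "0 1 -0.15" --pt "0 1.6 -0.15" --pt "0 2.2 -0.15" --pt "0 2.5 -0.15" --turn '[0, 0, 0, 0, 0]' --jaw '[-1, -1, -1, -1, -1]'

```text
time: 6.9
position: [0.5278, 0.2761, 0.2457]
tool_rot: [2.383, 2.044, 0.002]
ft_force: [-0.7, -0.4, -2.4]
grip_width: 0.11
```

>>> move_arm --pt "0 0.4 0" --pt "0 1 0" --pt "0.1 1.6 0" --pt "0.1 2.1 0" --pt "0.1 2.2 0" --turn '[0, 0, 0, 0, 0]' --jaw '[-1, -1, -1, -1, -1]'

```text
time: 7.4
position: [0.5924, 0.2707, 0.2449]
tool_rot: [2.381, 2.047, -0.0]
ft_force: [-0.1, -0.7, -3.1]
grip_width: 0.112
```

Run:
```python
from h import *
import go; go.go(.589,.274,.205,-8.6)
w=save("wrist","w3.png");s=save("scene","s3.png")
im=np.zeros((600,700,3),np.uint8);im[:290,:640]=w[:290];im[300:600,:360]=cv2.resize(s[110:210,320:440],None,fx=3,fy=3,interpolation=cv2.INTER_CUBIC)
cv2.imwrite("pics/c3.png",im[:,:,::-1])
```

```text
t 7.4 p [0.5924 0.2707 0.2449] yaw -8.65 dp [ 0.09 -0.13  1.33] turn -0.01 F [-0.1 -0.7 -3.1] w 0.112 tilt [ 0.0008 -0.0012] q7 -0.52
```

View pics/c3.png

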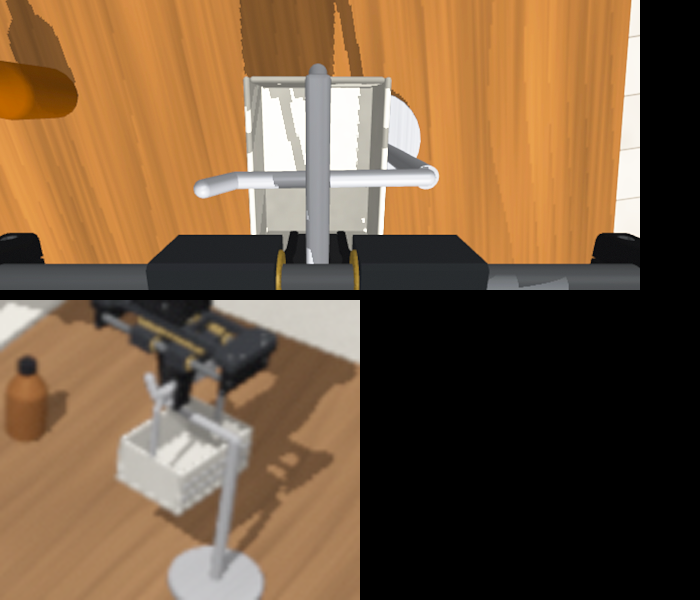

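The arm now passes through the handle, with the bar crossing it at (318,178), about 62 mm from the post. Next I'll lower it.

>>> move_arm --pt "0 0 0.4" --pt "0 0 0.8" --pt "0 0 1.1" --pt "0 0 1.25" --pt "0 0 1.35" --turn '[0, 0, 0, 0, 0]' --jaw '[-1, -1, -1, -1, -1]'

```text
time: 8.0
position: [0.5898, 0.2721, 0.2047]
tool_rot: [-2.379, -2.05, 0.002]
ft_force: [-6.1, -1.9, 7.5]
grip_width: 0.107
```

>>> move_arm --pt "0 0 0.05" --pt "0 0 0.05" --turn '[0, 0]' --jaw '[-1, -1]'

```text
time: 8.2
position: [0.5899, 0.2721, 0.2049]
tool_rot: [-2.379, -2.05, 0.0]
ft_force: [-4.7, -1.8, 4.9]
grip_width: 0.107
```

>>> move_arm --pt "0 0 0" --pt "0 0 0" --pt "0 0 0" --pt "0 0 0" --pt "0 0 0" --turn '[0, 0, 0, 0, 0]' --jaw '[-0.6, -0.5, -0.4, -0.3, -0.2]'

```text
time: 8.7
position: [0.5909, 0.2722, 0.203]
tool_rot: [2.38, 2.05, 0.0]
ft_force: [-0.0, -1.4, 0.7]
grip_width: 0.361
```

>>> move_arm --pt "0 0 -0.3" --pt "0 0 -0.8" --pt "0 0 -1.4" --pt "0 0 -2.2" --pt "0 0 -3" --turn '[0, 0, 0, 0, 0]' --jaw '[-0.2, -0.2, -0.2, -0.2, -0.2]'

```text
time: 9.2
position: [0.591, 0.2721, 0.2955]
tool_rot: [2.38, 2.05, 0.002]
ft_force: [0.3, -0.2, 0.4]
grip_width: 0.399
```

Run:
```python
from h import *
import go; go.go(.4918,-.3321,.25,-3)
w=save("wrist","w4.png");s=save("scene","s4.png")
im=np.zeros((600,700,3),np.uint8);im[:290,:640]=w[:290];im[300:600,:360]=cv2.resize(s[110:210,320:440],None,fx=3,fy=3,interpolation=cv2.INTER_CUBIC)
cv2.imwrite("pics/c4.png",im[:,:,::-1])
```

```text
t 9.2 p [0.591  0.2721 0.2955] yaw -8.53 dp [-20.41  -0.28   1.5 ] turn -1.11 F [ 0.3 -0.2  0.4] w 0.399 tilt [0.0013 0.0007] q7 -0.53
```

View pics/c4.png

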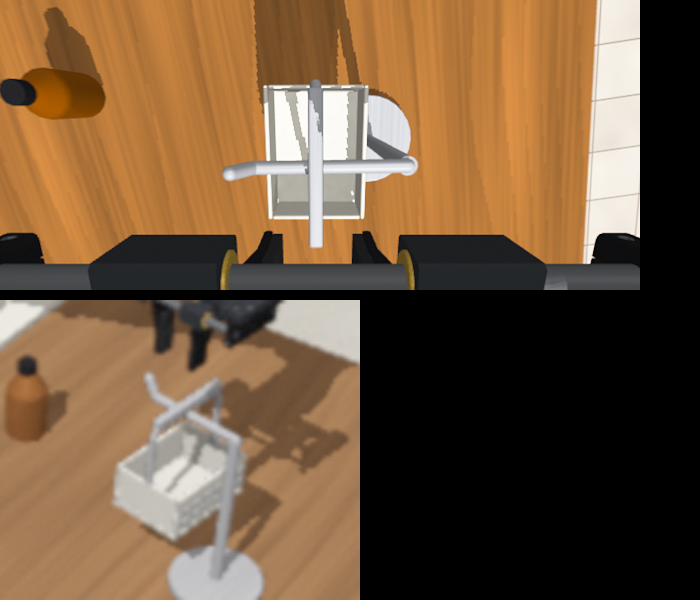

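The basket hangs level and centred on the arm and is free of the fingers. Now on to the dish.

>>> move_arm --pt "-0.8 0 0" --pt "-2.2 0 0" --pt "-3.7 0 0" --pt "-5.2 -0.1 0" --pt "-6.7 -0.1 0" --turn '[0, 0, 0, 0, 0]' --jaw '[-0.2, 0, 0.5, 1, 1]'

```text
time: 9.8
position: [0.5573, 0.0721, 0.2934]
tool_rot: [-2.38, -2.05, -0.001]
ft_force: [0.5, -0.7, 0.5]
grip_width: 0.677
```

>>> move_arm --pt "-1.5 0 0" --pt "-3 0 0" --pt "-4.5 0 0" --pt "-6 -0.1 0" --pt "-7.5 -0.1 0" --turn '[0, 0, 0, 0, 0]' --jaw '[1, 1, 1, 1, 1]'

```text
time: 10.3
position: [0.5209, -0.1501, 0.2936]
tool_rot: [2.38, 2.05, 0.002]
ft_force: [0.6, 1.0, 0.4]
grip_width: 0.993
```

>>> move_arm --pt "-1.4 0 0.2" --pt "-2.8 0 0.6" --pt "-4 0 1" --pt "-5 0 1.2" --pt "-5.5 -0.1 1.2" --turn '[-0.2, -0.5, -0.8, -1.1, -1.1]' --jaw '[1, 1, 1, 1, 1]'

```text
time: 10.8
position: [0.4924, -0.3141, 0.2563]
tool_rot: [-2.283, -2.158, 0.003]
ft_force: [0.3, -0.3, -0.4]
grip_width: 0.999
```

Run:
```python
from h import *
np.set_printoptions(precision=4,suppress=True)
import go; go.go(.4918,-.3321,.25,-3)
i=ctrl.camera_info("wrist");w=save("wrist","w5.png")
import pickle;pickle.dump(i,open("w5.pkl","wb"))
x=[.4918,-.3321,1.5185];c,s=np.cos(x[2]),np.sin(x[2])
for l in [(.066,-.031,.028),(.066,.031,.028),(-.066,-.031,.028),(-.066,.031,.028),(.101,-.017,.027),(.101,.017,.027)]:
  P=[x[0]+c*l[0]-s*l[1],x[1]+s*l[0]+c*l[1],l[2]];print(l,proj("wrist",P,i))
for q in ctrl.look_for("wrist","soap_center")[:1]: print(q["confidence"],q["rect"],at_z("wrist",q["rect"][:2],.029,i))
```

```text
t 10.8 p [ 0.4924 -0.3141  0.2563] yaw -3.23 dp [-0.6   0.01  0.21] turn -0.05 F [ 0.3 -0.3 -0.4] w 0.999 tilt [-0.0016 -0.001 ] q7 0.6
(0.066, -0.031, 0.028) [344.9181 127.6673]
(0.066, 0.031, 0.028) [288.9178 127.8918]
(-0.066, -0.031, 0.028) [343.0356 239.0835]
(-0.066, 0.031, 0.028) [291.6939 239.2641]
(0.101, -0.017, 0.027) [332.4771  94.7299]
(0.101, 0.017, 0.027) [301.0913  94.8603]
```

View pics/w5.png

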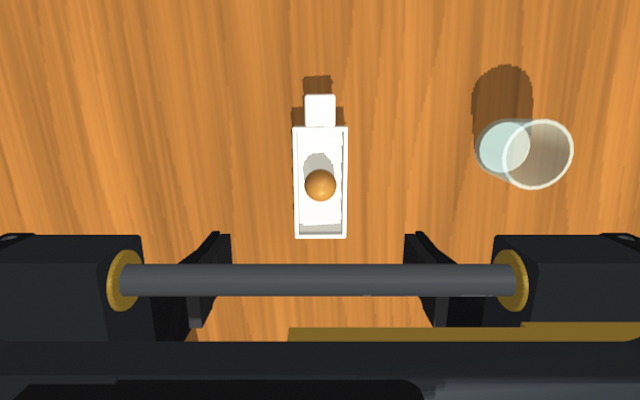

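The wrist view shows the dish about 3.3 px (~4 mm) to +x of the top-view fit, at the same yaw. I'll descend partway and measure again from close by.

>>> move_arm --pt "-0.1 0 0.5" --pt "-0.2 0.1 1.5" --pt "-0.4 0.1 2.6" --pt "-0.4 0.1 3.4" --pt "-0.4 0.1 3.9" --turn '[0, 0, 0, 0, 0]' --jaw '[1, 1, 1, 1, 1]'

```text
time: 11.4
position: [0.4963, -0.3206, 0.1371]
tool_rot: [-2.274, -2.162, 0.0]
ft_force: [-0.5, 0.6, -0.2]
grip_width: 0.998
```

Run:
```python
from h import *
np.set_printoptions(precision=4,suppress=True)
import go; go.go(.4945,-.3275,.007,-3)
i=ctrl.camera_info("wrist");w=save("wrist","w6.png")
x=[.4918,-.3321,1.5185];c,s=np.cos(x[2]),np.sin(x[2])
for l in [(.066,-.031,.028),(.066,.031,.028),(.0,-.031,.028),(.0,.031,.028),(.101,-.017,.027),(.101,.017,.027)]:
  P=[x[0]+c*l[0]-s*l[1],x[1]+s*l[0]+c*l[1],l[2]];print(l,proj("wrist",P,i))
im=cv2.resize(w[60:300,170:470],None,fx=2,fy=2)
for k in range(0,300,50): cv2.line(im,(2*k,0),(2*k,8),(255,0,0),1)
cv2.imwrite("pics/c6.png",im[:,:,::-1])
```

```text
t 11.4 p [ 0.4963 -0.3206  0.1371] yaw -2.89 dp [-0.24 -0.04  4.34] turn 0.02 F [-0.5  0.6 -0.2] w 0.998 tilt [-0.0026  0.0023] q7 0.68
(0.066, -0.031, 0.028) [352.0088 129.9792]
(0.066, 0.031, 0.028) [271.5   129.806]
(0.0, -0.031, 0.028) [349.7331 211.9261]
(0.0, 0.031, 0.028) [274.0977 211.7431]
(0.101, -0.017, 0.027) [334.4493  82.1382]
(0.101, 0.017, 0.027) [288.9086  82.0474]
```

View pics/c6.png

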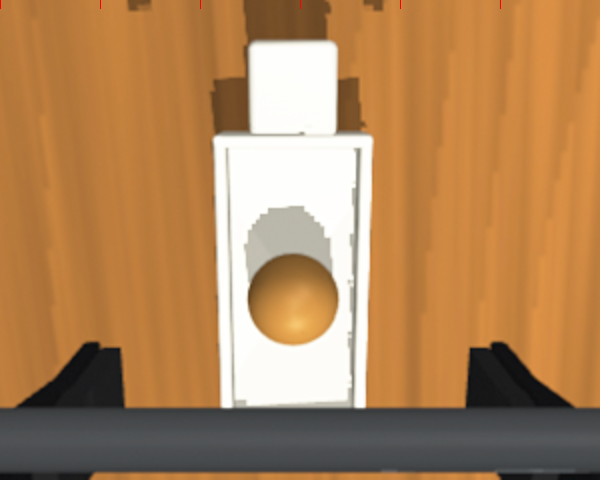

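Up close the dish centre is at x≈0.4957, y≈−0.330, aligned with the fingers, and the ball is centred. I'll descend around the dish.

>>> move_arm --pt "-0.1 0 0.6" --pt "-0.2 0 1.5" --pt "-0.2 0 2.4" --pt "-0.2 0 3.2" --pt "-0.2 0 3.7" --turn '[0, 0, 0, 0, 0]' --jaw '[1, 1, 1, 1, 1]'

```text
time: 11.95
position: [0.4967, -0.3277, 0.0278]
tool_rot: [-2.277, -2.163, -0.001]
ft_force: [-0.4, -0.5, 0.4]
grip_width: 0.998
```

>>> move_arm --pt "0 0 0.3" --pt "0 0 0.5" --pt "0 0 0.65" --pt "0 0 0.65" --turn '[0, 0, 0, 0]' --jaw '[1, 1, 1, 1]' --grip_force 10

```text
time: 12.35
position: [0.4966, -0.3292, 0.0097]
tool_rot: [2.279, 2.162, 0.0]
ft_force: [-0.4, 0.6, 0.4]
grip_width: 0.997
```

```bash
python3 go.py .4958 -.3265 .005 -3
```

```text
t 12.35 p [ 0.4966 -0.3292  0.0097] yaw -3.02 dp [ 0.09 -0.03  0.16] turn -0.0 F [-0.4  0.6  0.4] w 0.997 tilt [ 0.0005 -0.0001] q7 0.79
```

>>> move_arm --pt "0.1 0 0.15" --pt "0.1 0 0.15" --pt "0.1 0 0.15" --pt "0.1 0 0.15" --pt "0.1 0 0.15" --turn '[0, 0, 0, 0, 0]' --jaw '[0.9, 0.8, 0.7, 0.65, 0.6]'

```text
time: 12.85
position: [0.4966, -0.3262, 0.0053]
tool_rot: [2.279, 2.162, 0.0]
ft_force: [-0.8, -0.9, 0.0]
grip_width: 0.82
```

>>> move_arm --pt "0 0 0" --pt "0 0 0" --pt "0 0 0" --pt "0 0 0" --pt "0 0 0" --turn '[0, 0, 0, 0, 0]' --jaw '[0.57, 0.54, 0.51, 0.48, 0.46]'

```text
time: 13.35
position: [0.496, -0.3261, 0.005]
tool_rot: [-2.279, -2.161, 0.001]
ft_force: [-0.6, 0.5, 1.9]
grip_width: 0.737
```

>>> move_arm --pt "0 0 0" --pt "0 0 0" --pt "0 0 0" --pt "0 0 0" --pt "0 0 0" --turn '[0, 0, 0, 0, 0]' --jaw '[0.44, 0.42, 0.4, 0.38, 0.36]'

```text
time: 13.85
position: [0.4949, -0.326, 0.0049]
tool_rot: [-2.278, -2.16, 0.002]
ft_force: [-6.1, 1.8, 3.9]
grip_width: 0.712
```

Run:
```python
from h import *
import go; go.go(.4958,-.3265,.15,-3)
w=save("wrist","w7.png")
for n in("soap_center",):
  for q in ctrl.look_for("wrist",n)[:2]+ctrl.look_for("top",n)[:2]: print(q["confidence"],q["rect"])
```

```text
t 13.85 p [ 0.4949 -0.326   0.0049] yaw -3.05 dp [-0.01  0.02 -4.84] turn -0.01 F [-6.1  1.8  3.9] w 0.712 tilt [-0.0025  0.0011] q7 0.79
0.92 [321.2, 285.0, 80.4, 80.2]
0.44 [427.6, 224.2, 12.5, 12.5]
```

>>> move_arm --pt "0 -0.02 0" --pt "0 -0.04 0" --pt "0 -0.06 0" --pt "0 -0.06 0" --pt "0 -0.06 0" --turn '[0, 0, 0, 0, 0]' --jaw '[0.3, 0.2, 0.1, 0, -0.2]' --grip_force 15

```text
time: 14.5
position: [0.4949, -0.3261, 0.005]
tool_rot: [2.279, 2.162, 0.0]
ft_force: [-1.5, 0.2, 0.2]
grip_width: 0.712
```

>>> move_arm --pt "0 0 0" --pt "0 0 0" --pt "0 0 0" --turn '[0, 0, 0]' --jaw '[-0.5, -1, -1]' --grip_force 25

```text
time: 14.8
position: [0.4949, -0.326, 0.005]
tool_rot: [2.279, 2.162, 0.0]
ft_force: [-1.6, -1.0, -1.1]
grip_width: 0.713
```

Run:
```python
from h import *
import go; go.go(.4958,-.3265,.15,-3)
w=save("wrist","w8.png")
for q in ctrl.look_for("wrist","soap_center")[:1]: print(q["confidence"],q["rect"])
```

```text
t 14.8 p [ 0.4949 -0.326   0.005 ] yaw -3.02 dp [-0.01  0.03 -4.83] turn -0.0 F [-1.6 -1.  -1.1] w 0.713 tilt [ 0.0005 -0.0002] q7 0.79
0.63 [321.7, 282.4, 82.6, 83.6]
```

>>> move_arm --pt "0 0 -0.03" --pt "0 0 -0.1" --pt "0 0 -0.2" --pt "0 0 -0.32" --pt "0 0 -0.45" --turn '[0, 0, 0, 0, 0]' --jaw '[-1, -1, -1, -1, -1]'

```text
time: 15.4
position: [0.4948, -0.3259, 0.0189]
tool_rot: [2.279, 2.162, 0.0]
ft_force: [0.0, -0.2, -3.3]
grip_width: 0.711
```

>>> move_arm --pt "0 0 -0.14" --pt "0 0 -0.28" --pt "0 0 -0.42" --pt "0 0 -0.56" --pt "0 0 -0.7" --turn '[0, 0, 0, 0, 0]' --jaw '[-1, -1, -1, -1, -1]'

```text
time: 15.9
position: [0.4947, -0.326, 0.0399]
tool_rot: [2.279, 2.162, 0.0]
ft_force: [0.7, 0.3, -3.6]
grip_width: 0.712
```

Run:
```python
from h import *
import go; go.go(.4949,-.326,.153,-3)
w=save("wrist","w9.png")
for q in ctrl.look_for("wrist","soap_center")[:1]: print(q["confidence"],q["rect"])
```

```text
t 15.9 p [ 0.4947 -0.326   0.0399] yaw -3.03 dp [ 0.    0.01 -3.77] turn -0.01 F [ 0.7  0.3 -3.6] w 0.712 tilt [0.0001 0.0001] q7 0.76
0.81 [320.5, 283.1, 83.7, 82.1]
```

View pics/w9.png

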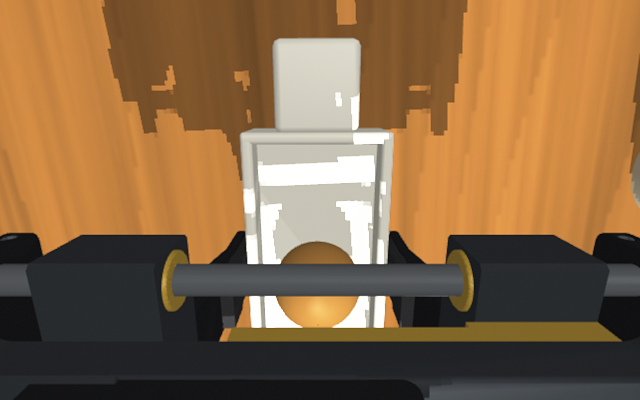

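The dish is held (3.6 N load) with the ball still centred at (320,283), so I'll keep lifting.

>>> move_arm --pt "0 0 -0.16" --pt "0 0 -0.34" --pt "0 0 -0.54" --pt "0 0 -0.74" --pt "0 0 -0.94" --turn '[0, 0, 0, 0, 0]' --jaw '[-1, -1, -1, -1, -1]'

```text
time: 16.5
position: [0.4947, -0.3261, 0.0684]
tool_rot: [2.279, 2.162, 0.0]
ft_force: [-0.4, -0.4, -4.8]
grip_width: 0.715
```

>>> move_arm --pt "0 0 -0.2" --pt "0 0 -0.4" --pt "0 0 -0.6" --pt "0 0 -0.8" --pt "0 0 -1" --turn '[0, 0, 0, 0, 0]' --jaw '[-1, -1, -1, -1, -1]'

```text
time: 17.0
position: [0.4947, -0.326, 0.0982]
tool_rot: [-2.279, -2.162, -0.0]
ft_force: [0.7, 0.1, -4.6]
grip_width: 0.71
```

>>> move_arm --pt "0 0 -0.2" --pt "0 0 -0.4" --pt "0 0 -0.6" --pt "0 0 -0.8" --pt "0 0 -1" --turn '[0, 0, 0, 0, 0]' --jaw '[-1, -1, -1, -1, -1]'

```text
time: 17.5
position: [0.4946, -0.326, 0.1282]
tool_rot: [-2.279, -2.162, -0.0]
ft_force: [-0.3, -0.5, -3.9]
grip_width: 0.703
```

>>> move_arm --pt "0 0 -0.2" --pt "0 0 -0.38" --pt "0 0 -0.52" --pt "0 0 -0.64" --pt "0 0 -0.7" --turn '[0, 0, 0, 0, 0]' --jaw '[-1, -1, -1, -1, -1]'

```text
time: 18.0
position: [0.4947, -0.3261, 0.1491]
tool_rot: [2.279, 2.162, 0.0]
ft_force: [0.0, 0.2, -3.5]
grip_width: 0.712
```

Run:
```python
from h import *
import go; go.go(.4949,-.326,.153,-93)
w=save("wrist","w10.png")
for q in ctrl.look_for("wrist","soap_center")[:1]: print(q["confidence"],q["rect"])
```

```text
t 18.0 p [ 0.4947 -0.3261  0.1491] yaw -3.03 dp [ 0.    0.   -0.13] turn 17.99 F [ 0.   0.2 -3.5] w 0.712 tilt [ 0.0004 -0.0001] q7 0.68
0.69 [319.9, 285.6, 78.5, 83.5]
```

>>> move_arm --pt "0 0 0" --pt "0 0 0" --pt "0 0 0" --pt "0 0 0" --pt "0 0 0" --turn '[0.1, 0.3, 0.6, 1, 1.5]' --jaw '[-1, -1, -1, -1, -1]'

```text
time: 18.6
position: [0.4946, -0.326, 0.1486]
tool_rot: [-2.418, -2.005, 0.0]
ft_force: [0.4, 0.6, -3.4]
grip_width: 0.709
```

>>> move_arm --pt "0 0 0" --pt "0 0 0" --pt "0 0 0" --pt "0 0 0" --pt "0 0 0" --turn '[0.5, 1, 1.5, 2, 2.5]' --jaw '[-1, -1, -1, -1, -1]'

```text
time: 19.1
position: [0.4946, -0.326, 0.1486]
tool_rot: [-2.623, -1.729, 0.0]
ft_force: [-0.8, 0.5, -3.5]
grip_width: 0.712
```

Run:
```python
from h import *
import go; go.go(.4949,-.326,.153,-90)
w=save("wrist","w11.png")
for q in ctrl.look_for("wrist","soap_center")[:1]: print(q["confidence"],q["rect"])
```

```text
t 19.1 p [ 0.4946 -0.326   0.1486] yaw -23.19 dp [ 0.    0.01 -0.15] turn 13.36 F [-0.8  0.5 -3.5] w 0.712 tilt [-0.0001  0.0001] q7 0.35
0.7 [320.0, 283.3, 79.3, 86.6]
```

Direction is right and the ball is steady, so I'll continue the turn.

>>> move_arm --pt "0 0 0" --pt "0 0 0" --pt "0 0 0" --pt "0 0 0" --pt "0 0 0" --turn '[0.4, 0.9, 1.4, 1.9, 2.4]' --jaw '[-1, -1, -1, -1, -1]'

```text
time: 19.7
position: [0.4946, -0.326, 0.1487]
tool_rot: [-2.788, -1.448, -0.0]
ft_force: [-1.1, -0.2, -4.1]
grip_width: 0.711
```

>>> move_arm --pt "0 0 0" --pt "0 0 0" --pt "0 0 0" --pt "0 0 0" --pt "0 0 0" --turn '[0.5, 1, 1.5, 2, 2.5]' --jaw '[-1, -1, -1, -1, -1]'

```text
time: 20.2
position: [0.4947, -0.326, 0.1487]
tool_rot: [-2.929, -1.136, -0.0]
ft_force: [0.3, -0.1, -4.5]
grip_width: 0.711
```

>>> move_arm --pt "0 0 0" --pt "0 0 0" --pt "0 0 0" --pt "0 0 0" --pt "0 0 0" --turn '[0.5, 1, 1.5, 2, 2.5]' --jaw '[-1, -1, -1, -1, -1]'

```text
time: 20.7
position: [0.4947, -0.3259, 0.1487]
tool_rot: [-3.035, -0.811, -0.0]
ft_force: [0.1, -0.1, -3.6]
grip_width: 0.711
```

>>> move_arm --pt "0 0 0" --pt "0 0 0" --pt "0 0 0" --pt "0 0 0" --pt "0 0 0" --turn '[0.5, 1, 1.5, 2, 2.5]' --jaw '[-1, -1, -1, -1, -1]'

```text
time: 21.2
position: [0.4947, -0.3259, 0.1487]
tool_rot: [-3.105, -0.475, -0.0]
ft_force: [0.3, -0.6, -4.2]
grip_width: 0.712
```

```bash
python3 go.py .4946 -.326 .153 -90
```

```text
t 21.2 p [ 0.4947 -0.3259  0.1487] yaw -72.59 dp [-0.01  0.   -0.14] turn 3.48 F [ 0.3 -0.6 -4.2] w 0.712 tilt [0.0001 0.0002] q7 -0.44
```

>>> move_arm --pt "0 0 0" --pt "0 0 0" --pt "0 0 0" --pt "0 0 0" --pt "0 0 0" --turn '[0.5, 1, 1.5, 1.9, 2.3]' --jaw '[-1, -1, -1, -1, -1]'

```text
time: 21.7
position: [0.4948, -0.3259, 0.1487]
tool_rot: [-3.137, -0.163, -0.0]
ft_force: [0.6, -0.4, -3.7]
grip_width: 0.713
```

>>> move_arm --pt "0 0 0" --pt "0 0 0" --pt "0 0 0" --pt "0 0 0" --pt "0 0 0" --turn '[0.3, 0.6, 0.8, 0.9, 0.9]' --jaw '[-1, -1, -1, -1, -1]'

```text
time: 22.2
position: [0.4947, -0.326, 0.1487]
tool_rot: [-3.141, -0.04, -0.0]
ft_force: [0.2, -0.4, -3.9]
grip_width: 0.708
```

>>> move_arm --pt "0 0 0" --pt "0 0 0" --pt "0 0 0" --pt "0 0 0" --pt "0 0 0" --turn '[0, 0, 0, 0, 0]' --jaw '[-1, -1, -1, -1, -1]'

```text
time: 22.7
position: [0.4946, -0.3261, 0.1487]
tool_rot: [-3.141, -0.04, -0.0]
ft_force: [-0.0, 1.0, -4.0]
grip_width: 0.705
```

Run:
```python
from h import *
import go; go.go(.4949,-.326,.153,-90)
w=save("wrist","w12.png");s=save("scene","s12.png");t=save("top","t12.png")
for q in ctrl.look_for("wrist","soap_center")[:1]: print(q["confidence"],q["rect"])
im=np.zeros((600,800,3),np.uint8);im[:250,:400]=cv2.resize(w,(400,250));im[:360,400:800]=cv2.resize(s[180:360,180:380],None,fx=2,fy=2)
im[360:600,400:800]=cv2.resize(t[160:280,390:590],None,fx=2,fy=2);im[255:600,:390]=cv2.resize(s[110:225,320:450],None,fx=3,fy=3)
cv2.imwrite("pics/c12.png",im[:,:,::-1])
```

```text
t 22.7 p [ 0.4946 -0.3261  0.1487] yaw -88.53 dp [ 0.01 -0.   -0.14] turn 0.29 F [-0.  1. -4.] w 0.705 tilt [0.0001 0.0001] q7 -0.69
0.92 [318.1, 284.8, 80.5, 81.0]
```

View pics/c12.png

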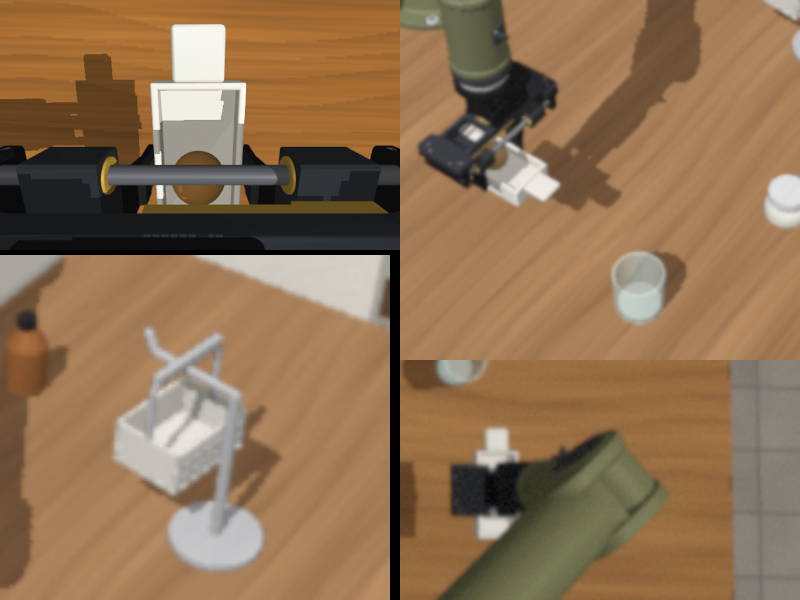

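The basket is still hanging and the ball is centred at (318,285). The tab points at the far edge, about 1.5° short of square, so I'll make a small trim and settle.

>>> move_arm --pt "0 0 0" --pt "0 0 0" --pt "0 0 0" --pt "0 0 0" --pt "0 0 0" --turn '[0.1, 0.2, 0.3, 0.3, 0.3]' --jaw '[-1, -1, -1, -1, -1]'

```text
time: 23.4
position: [0.4946, -0.3261, 0.1487]
tool_rot: [3.142, -0.001, -0.0]
ft_force: [-0.4, -0.4, -3.7]
grip_width: 0.708
```

>>> move_arm --pt "0 0 0" --pt "0 0 0" --pt "0 0 0" --pt "0 0 0" --pt "0 0 0" --turn '[0, 0, 0, 0, 0]' --jaw '[-1, -1, -1, -1, -1]'

```text
time: 23.9
position: [0.4947, -0.326, 0.1487]
tool_rot: [-3.142, 0.001, -0.0]
ft_force: [-0.4, 0.1, -3.9]
grip_width: 0.713
```

Run:
```python
from h import *
import go; go.go(.4949,-.326,.153,-90)
w=save("wrist","w13.png")
for q in ctrl.look_for("wrist","soap_center")[:1]: print(q["confidence"],q["rect"])
print(ctrl.close_job())
```

```text
t 23.9 p [ 0.4947 -0.326   0.1487] yaw -90.03 dp [ 0.01 -0.   -0.14] turn -0.01 F [-0.4  0.1 -3.9] w 0.713 tilt [0.0001 0.0001] q7 -0.71
0.65 [319.2, 286.8, 82.0, 84.5]
the job is handed in; nothing more can be done
None
```

I hung the basket by its handle on the stand's hook and let go. Then I gripped the dish by its sides, lifted it straight up and turned it a quarter turn so the tab points at the far edge. I handed the job in at about 24 s with the dish still held over its spot.

**Dish at the last check:**
- **Height:** by the arm's reading, the underside is about 14 cm above the counter.
- **Grip:** jaw width is 62 mm, carrying about 3.9 N.
- **Level and heading:** the tool had no measurable tilt and its heading was within 0.1° of square. The dish's own level and heading come from its alignment in the fingers, not from a direct measurement.
- **Soap:** the ball was in the same place in the wrist picture as before the lift, to within a few pixels, with no contact seen.

**Rest of the scene:** in the last scene picture, about 1 s before handing in, the basket hung level on the hook. The bottle, jar and tumbler appeared where they had been, judged by eye.

**Disagreements:** the wrist camera put the dish about 4 mm, and the stand 2–3 mm, from the top and scene camera fit. I followed the wrist camera. During the first light closing the arm met about 6 N to one side, so I shifted it 1.8 mm before gripping fully. No check failed.

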